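# Open the stuck push-and-turn canister cap

## Robot

A 6-joint arm with a two-finger parallel gripper is mounted at the origin on the work surface. World frame = base frame: x ahead of the robot, y to its left, z up, the work surface at z = 0. Lengths are in m, angles in rad, forces in N, time in s.
With the tool pointing down it reaches from about 0.3 to 0.775 m from the base axis. Payload 14.6 kg.
Tool frame: the origin (TCP) lies at the very end of the fingers, on their centre line; the grasp point (between the pads) lies 19 mm behind it; z points along the fingers, y is the line along which they close (so a half turn about z gives the same grasp; the last joint's range is limited). The gripper opens to 94 mm and grips with 3 to 60 N. Pads are 16 mm wide; open, the fingers measure 119 mm over their backs; the gripper's body (75 mm by 177 mm) begins 78 mm behind the grasp point.
Start: joints at [-1.175, 0.3, 1.521, -0, 1.321, -0.067], TCP at [0.246, -0.492, 0.205] pointing down, gripper open.
Joint ranges: [-3.03, 3.03], [-0.79, 2.21], [0.23, 2.52], [-1.04, 4.18], [0, 3.07], [-2.55, 2.55]. Speed limits (rad/s): [2.22, 2.22, 2.57, 3.14, 3.14, 3.14].

## Interface

Orientations are given as [roll, pitch, yaw] about the fixed x, y, z axes, in that order (R = Rz(yaw) Ry(pitch) Rx(roll)).
In Python, from station import ctrl gives the robot as it stands.
- The arm moves only by the tool move_arm, never from a script. Its argument "targets" is a list of rows, each a list of 6 numbers: the shift along the tool's x, y, z in units of 1000 mm (1.0 is 1000 mm), then the turn, a rotation vector about the tool's x, y, z in units of 30 degrees (1.0 is 30 degrees). In form: [[tx, ty, tz, ax, ay, az], ...]. A call has exactly 5 rows; each row is the pose to reach, as a shift and turn from the pose commanded when the call began, along the tool's axes at that moment; what a row does not reach only later rows make up. A row lasts 1/12 s, in which the tool goes at most 41.7 mm and 7.16 degrees, less where a joint would pass 70% of its speed; a pose out of reach is approached as far as the arm can. A call with a number of a shift or a turn outside -1 to 1 is refused whole. A call with a gripper value outside its range is refused whole. "fingers" is the opening, from -1 (shut) to 1 (fully open), set as the call begins (left out, the last holds). The fingers move at their own pace and stop on an object; "grip_force" is the grip in N (left out, the last holds). Time passes only in rows, so rows that repeat a pose let the fingers close, or fill a call up. It gives the time, the measured TCP pose, the force and the opening at its end, in the units of the state.
- ctrl.get_obs(): the state, without advancing time (a new reading comes with each control period).
- ctrl.camera(name): name is "scene" or "top"; returns the picture (384x512x3 uint8, red, green, blue); there is no depth.
- ctrl.camera_info(name): a dict with "fx", "fy", "cx", "cy" (pixels), "k1" (the pictures are not rectified: a ray, as slopes to the right and down, at radius r is drawn at 1 + k1 r^2 times it, then the intrinsics apply), "rvec" (rotation vector, rad) and "tvec" (3), from world to camera coordinates, as OpenCV has them. Camera axes: x right, y down, z forward; pixel columns grow to the right and rows downward; lengths in m; the calibration is good to about 2 mm. A picture is of the moment at which its call begins. camera_info takes no time and is no camera call.
- ctrl.hand_in(): hands the job in, once; it reports no verdict.
The state is a dict: "time_s": time; "qpos": joint angles; "joint_vel": joint speeds; "tau": joint torques, N m; "ee_pos": TCP position; "eef_rot": TCP orientation; "force": force on the tool from outside, world axes, zero at the start; "moment": the same for the moment, N m; "grip_width": finger opening in m.
Only numpy, scipy, OpenCV 4.12 (cv2) and the standard library are available. Lean on these libraries where they do the work, as an engineer would, in place of code of your own. Each camera call takes 0.05 s, during which the arm holds its last target. There are 200 camera calls.

## Task

Open the canister on the white dispenser foot: press its green push-and-turn cap down against its spring, break it loose with a short hard counter-clockwise twist, then spin it round until it comes free and lift it off. Set the cap down gently, right way up, in the middle of the round black pad on the steel tray. Squeeze, press and pull only as hard as the thin plastic needs, and leave everything else where it stands.

Things in the scene. Friction and masses are not known exactly. Their poses are not given: they have to be found in the camera images.
- cap_center (a point): Centre (half-way up) of the loose green push-and-turn cap: 56 mm across, 42 mm tall, about 60 g; z up, a white bar on top runs along +x. Upper 22 mm: solid round head to grip; below it a skirt. Starts closed on the canister, underside 150 mm above the table; opens counter-clockwise seen from above. 20 to 30 N per finger holds it, 50 N cracks it. Must rise 20 mm to be clear.
- station: Fixed white dispenser foot (250 x 150 x 24 mm) with a white canister (90 mm across, blue band, shoulder 132 mm above the table) clamped on it. Origin on the table on the canister's axis, z up; the foot reaches 170 mm towards its -x and 80 mm towards +x.
- neck: Fixed grey neck under the cap; origin as station. Its flange (47 mm across) holds the cap's two lugs down until 108 to 125 degrees of turn, where the cap lifts off freely. Locking stops block the twist after 3 degrees unless the cap is held 3.5 mm or more down until 35 degrees; then no press is needed. Straining the lugs with over 30 N (twist unpressed, early pull) breaks them.
- plunger: Small red sprung plate in the neck, hidden under the cap, that carries the press; it gives straight down: 4 N to start, 2 N more per mm (11 N at 3.5 mm), bottoms hard at 6 mm, 16 N. More than 28 N of press damages the cap. When let go it lifts the cap slowly back up.
- liner (a joint): Angle (rad) of the drive in the neck that turns with the cap (up to 4 degrees of play): 0 closed, grows counter-clockwise, end stop at 2.0 (115 degrees). While the cap is pressed down its lugs also drag the stuck seal: about 0.45 N m. Past 0.7 rad with the press let go the cap springs up off the seal, turns with under 0.1 N m and stays where it is left.
- pad (a point): Centre of the top face of the round black foam pad (100 mm across, 12 mm above the table; it gives up to 4 mm, 2.5 N per mm) on the fixed steel tray (235 x 150 mm, rim 12 mm high; the tray reaches 155 mm towards the point's +x, 80 mm towards -x). z up.
- tray: The fixed steel tray; origin on the table under the pad's centre.
- vial: Small amber glass vial with blue top, 22 mm across, 43 mm tall, standing on the tray about 120 mm from the pad's centre. Origin at its underside. Leave alone.
- timer: White timer 50 x 85 x 18 mm lying on the front of the dispenser foot. Origin at its underside. Leave alone.
- cup: Translucent cup 84 mm across, 130 mm tall, origin at its underside. Leave alone.
- gel: White bottle with blue cap, 62 mm across, 160 mm tall, origin at its underside. Leave alone.
- swabs: Glass jar with steel lid, 70 mm across, 90 mm tall, origin at its underside. Leave alone.
- tape: Roll of white tape 76 mm across, 22 mm tall, origin at its underside. Leave alone.
- spare: Spare canister with red band and white cap, 90 mm across, 154 mm tall, origin at its underside. Leave alone.

How it is judged:
On the way, in this order (a step that is already met when the one before it is completed fails the run):
1. the cap has been broken loose (turned more than 40 degrees) while still on the canister (value of joint liner above 0.7 rad and z of cap in the frame of station below 0.158 m), for 0.1 s.
2. the cap, turned to its end, has been lifted clear off the canister (value of joint liner above 1.75 rad and z of cap_center in the frame of station above 0.193 m), for 0.1 s.
At the end, for the whole second after the job is handed in: The green cap stands right way up (within 6 degrees) and at rest on the black pad, its axis within 25 mm of the pad's centre, and the drive in the canister's neck is still turned open (more than 1.6 rad) (horizontal distance between cap_center and pad below 0.025 m and z of cap_center in the frame of pad between 0.018 and 0.024 m and angle between cap_center's own z axis and vertical below 0.1 rad and linear speed of cap below 0.02 m/s and value of joint liner above 1.6 rad); the robot touches nothing.
It fails at once if the cap is squeezed with more than 50 N per finger (100 N over both) (contact force between the fingers and cap above 100 N).
It fails at once if the cap is pressed down with more than 28 N (contact force between cap and plunger above 28 N).
It fails at once if the cap's locking lugs are strained with more than 30 N (twisting without pressing, pulling before it is free) (contact force between cap and neck above 30 N).
It fails at once if the cap is set down hard (more than 25 N on the pad or tray) or dropped onto it (let go and falling faster than 0.6 m/s, about 20 mm) (contact force between cap and tray above 25 N or (linear speed of cap above 0.6 m/s and contact force between the fingers and cap below 0.1 N and horizontal distance between cap_center and pad below 0.1 m)).
It fails at once if a bystander is moved by more than 20 mm or tipped (distance of any of vial, timer, cup, gel, swabs, tape, spare from where it was at the start of the episode above 0.02 m or angle between any of vial, timer, cup, gel, swabs, tape, spare's own z axis and vertical above 0.3 rad).
It also fails if it takes over 67 s, if anything falls off the work surface, if the arm or the gripper's body presses on something with over 40 N, if the wrist force passes 120 N, or if a joint passes its speed limit or range.

## Working session

There is one attempt and no reset: what is moved stays moved. The work goes in short steps, Python scripts to look and compute and a tool call to move; the robot and the scene stay as the last step left them, time stands still between calls to the robot, and variables do not carry over. Pictures are saved under pics/ and viewed, on a budget of 10 in all, crops included, one or two more only if the job needs it, and the job is handed in when it is done.

Besides the shell and the picture viewer there is one more tool, called after "Request:" as name(argument=value, ...), one argument or row to a line, values as JSON. move_arm: Moves the arm, as the interface text tells. Shifts and turns lie within -1 to 1; 1 stands for 1000 mm of shift or 30 degrees of turn. Its arguments: {"type":"object","properties":{"targets":{"type":"array"},"fingers":{"type":"number"},"grip_force":{"type":"number"}},"required":["targets"]}

```bash
ls; mkdir -p pics; python3 - <<'E'
from station import ctrl
import cv2,numpy as np
o=ctrl.get_obs(); print(o)
for n in("scene","top"):
    im=ctrl.camera(n); cv2.imwrite(f"pics/{n}0.png",im[...,::-1]); print(n,ctrl.camera_info(n))
a=cv2.imread("pics/scene0.png");b=cv2.imread("pics/top0.png")
E
```

```text
pics
{'time_s': 0.0, 'qpos': array([-1.17460747e+00,  3.00478202e-01,  1.52157924e+00, -4.15441205e-05,
        1.32070109e+00, -6.65877031e-02]), 'joint_vel': array([ 0.00139918, -0.00039113,  0.00142389, -0.00010778, -0.00058267,
       -0.00052945]), 'tau': array([-3.64064363e-04, -5.31800365e+01, -3.52735627e+01,  7.07483548e-02,
        2.43735110e-02, -8.45801969e-05]), 'ee_pos': array([ 0.24543062, -0.49190852,  0.20488321]), 'eef_rot': array([-3.14042668e+00, -3.74253708e-05,  4.62786847e-01]), 'force': array([-0.24383249,  0.37079741,  0.49923982]), 'moment': array([-0.06383625,  0.01118918,  0.03500157]), 'grip_width': 0.09414484328519947}
scene {'fx': 424.38727805178456, 'fy': 424.38727805178456, 'cx': 257.61884933374006, 'cy': 190.26835959177404, 'k1': -0.04907759268965779, 'rvec': array([ 2.12578471,  0.72398484, -0.37477439]), 'tvec': array([-0.45808347, -0.10803736,  1.71057228])}
top {'fx': 411.9255897390713, 'fy': 411.9255897390713, 'cx': 260.6194260667694, 'cy': 191.37010081091387, 'k1': 0.007295493417749092, 'rvec': array([ 2.18487148, -2.14004786,  0.14556946]), 'tvec': array([-0.02295764,  0.58007405,  1.54296074])}
```

View pics/scene0.png

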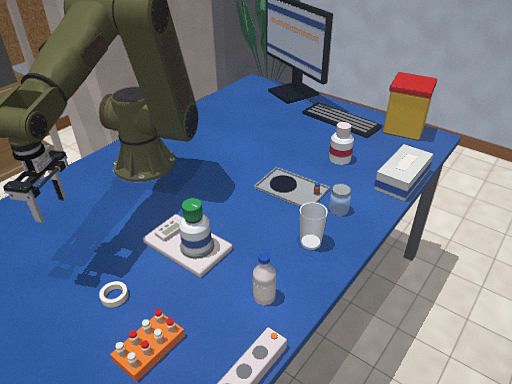

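View pics/top0.png

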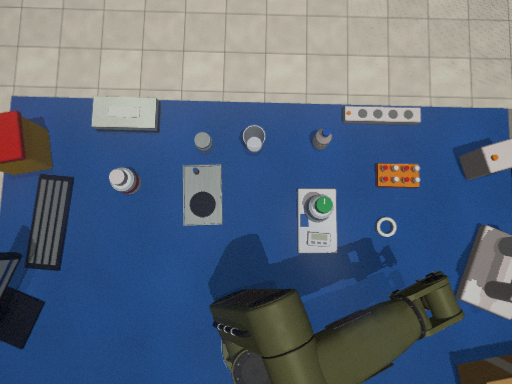

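The scene view shows the green cap at about (193,208) and the pad at (283,184). In the top view the cap is at (319,204) and the pad at (203,204). Next I'll turn these into positions.

```bash
cat > h.py <<'E'
import cv2,numpy as np
from station import ctrl
def cam(n):
    i=ctrl.camera_info(n);R=cv2.Rodrigues(np.array(i["rvec"]))[0];return i,R,np.array(i["tvec"])
def ray(n,p):
    i,R,t=cam(n);d=np.array([(p[0]-i["cx"])/i["fx"],(p[1]-i["cy"])/i["fy"]]);u=d.copy()
    for _ in range(20):u=d/(1+i["k1"]*(u@u))
    v=R.T@np.array([u[0],u[1],1]);return -R.T@t,v
def onz(n,p,z):
    c,v=ray(n,p);return c+v*(z-c[2])/v[2]
def proj(n,P):
    i,R,t=cam(n);q=R@np.array(P)+t;u=q[:2]/q[2];u=u*(1+i["k1"]*(u@u));return u*i["fx"]+[i["cx"],i["cy"]]
def blob(m,box=None):
    m=m.astype(np.uint8)
    if box: k=np.zeros_like(m);x0,y0,x1,y1=box;k[y0:y1,x0:x1]=1;m=m*k
    n,l,s,c=cv2.connectedComponentsWithStats(m);j=1+np.argmax(s[1:,4]);return c[j],s[j],l==j
E
python3 - <<'E'
from h import *
for n,bx,pb in(("scene",(170,190,215,230),(260,165,310,200)),("top",(300,185,340,222),(180,185,225,225))):
    a=cv2.imread(f"pics/{n}0.png").astype(int)
    B,G,R=a[...,0],a[...,1],a[...,2]
    c,s,m=blob((G>R+30)&(G>B+20),bx);print(n,"cap",c,s,onz(n,c,.192))
    c,s,m=blob((R<45)&(G<45)&(B<60),pb);print(n,"pad",c,s,onz(n,c,.012))
    if n=="top":
        y0,x0=185,300;sub=a[y0:222,x0:340]
        g=sub.min(2)
        # foot edges
        c,s,m=blob((a.min(2)>130),(285,170,345,260));print("foot",c,s)
        h=cv2.findContours(m.astype(np.uint8),0,2)[0];h=max(h,key=cv2.contourArea);r=cv2.minAreaRect(h);print(r,[onz(n,p,.024) for p in cv2.boxPoints(r)])
A=cv2.imread("pics/top0.png")[180:260,280:360];A=cv2.resize(A,None,fx=6,fy=6,interpolation=cv2.INTER_CUBIC)
B=cv2.imread("pics/scene0.png")[190:240,170:220];B=cv2.resize(B,(300,480),interpolation=cv2.INTER_CUBIC)
cv2.imwrite("pics/c1.png",np.hstack([A,B]))
E
```

```text
scene cap [191.8671875  209.59895833] [182 199  21  23 384] [ 0.54208013 -0.24299626  0.192     ]
scene pad [282.90082645 183.50413223] [271 176  25  16 242] [0.53452985 0.2119119  0.012     ]
top cap [323.82178218 204.4009901 ] [316 197  17  16 202] [ 0.52048247 -0.22796719  0.192     ]
top pad [196.76923077 211.84615385] [194 209   7   7  13] [0.49848915 0.23367771 0.012     ]
foot [317.51319483 224.61650758] [ 298  189   39   64 1781]
((317.0, 220.5), (63.0, 38.0), 90.0) [array([ 0.59426627, -0.15547646,  0.024     ]), array([ 0.59743877, -0.30276219,  0.024     ]), array([ 0.35595458, -0.30208641,  0.024     ]), array([ 0.35306376, -0.15757368,  0.024     ])]
```

View pics/c1.png

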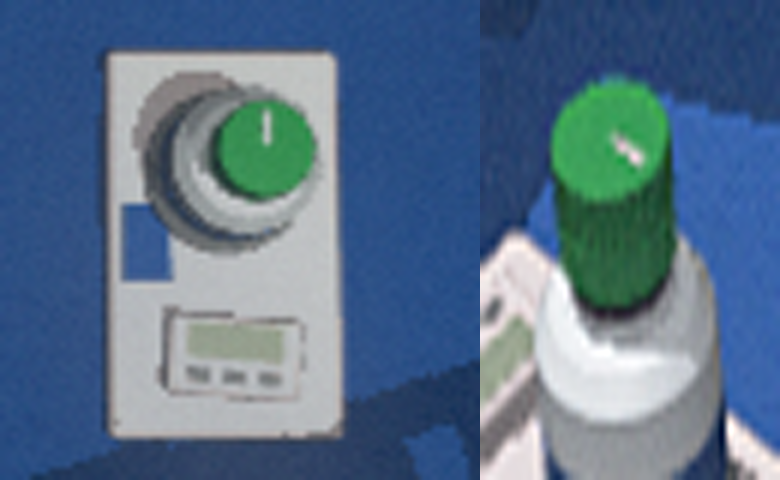

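The crop shows the cap's top disc centred at about top (323.9,204.3) and scene (191.4,204.9). The white bar points up in the top image, which is world +x. I'll refine the axis, the pad and the neighbours.

```bash
python3 - <<'E'
from h import *
print("cap",onz("top",(323.9,204.3),.192),onz("scene",(191.4,204.9),.192))
print("bar dir",onz("top",(323.9,198),.192)-onz("top",(324,203.5),.192))
for n,pb in(("scene",(255,160,335,215)),("top",(175,155,230,235))):
    a=cv2.imread(f"pics/{n}0.png").astype(int); m=a.max(2)
    for th in(50,70,90):
        c,s,mm=blob(m<th,pb)
        h=max(cv2.findContours(mm.astype(np.uint8),0,2)[0],key=cv2.contourArea)
        e=cv2.fitEllipse(h); print(n,th,c,s[:5],e,onz(n,e[0],.012))
for k,p,z in(("cup",(254,144),.0),("spare top",(121,178),.154),("gel",(324,133),.16),("swabs",(202,141),.09),("vial",(196,178),.043)):print(k,onz("top",p,z))
# foot: grad edges
a=cv2.imread("pics/top0.png").astype(int)
w=a.min(2)>110;
print([ (y,np.where(w[y,285:350])[0][[0,-1]]+285) for y in(240,245,250)],np.where(w[180:262,303])[0][[0,-1]]+180,np.where(w[180:262,333])[0][[0,-1]]+180)
E
```

```text
cap [ 0.52083735 -0.22823659  0.192     ] [ 0.52632247 -0.22907345  0.192     ]
bar dir [0.01905019 0.00036342 0.        ]
scene 50 [292.91666667 180.16666667] [289 177   7   8  12] ((291.16522216796875, 180.47694396972656), (4.6883544921875, 10.263275146484375), 126.89942932128906) [0.54812699 0.24614726 0.012     ]
scene 70 [282.83918129 183.45614035] [270 176  26  16 342] ((283.0533752441406, 183.40321350097656), (15.739287376403809, 26.059242248535156), 91.62594604492188) [0.53461583 0.21276858 0.012     ]
scene 90 [282.81142857 183.50571429] [270 176  27  16 350] ((282.838134765625, 183.4813232421875), (15.930732727050781, 26.138450622558594), 90.90499877929688) [0.53426236 0.21188882 0.012     ]Traceback (most recent call last):
  File "<stdin>", line 9, in <module>
cv2.error: OpenCV(4.12.0) /io/opencv/modules/imgproc/src/shapedescr.cpp:361: error: (-201:Incorrect size of input array) There should be at least 5 points to fit the ellipse in function 'fitEllipseNoDirect'
```

```bash
python3 - <<'E'
from h import *
n="top";a=cv2.imread(f"pics/{n}0.png").astype(int); m=a.max(2)
for th in(70,80):
        c,s,mm=blob(m<th,(175,155,230,235))
        h=max(cv2.findContours(mm.astype(np.uint8),0,2)[0],key=cv2.contourArea)
        e=cv2.fitEllipse(h); print(n,th,c,s[:5],e,onz(n,e[0],.012))
for k,p,z in(("cup",(254,144),.0),("spare top",(121,178),.154),("gel",(324,133),.16),("swabs",(202,141),.09),("vial",(196,178),.043)):print(k,onz("top",p,z))
w=a.min(2)>110;
for y in(240,245,250):
  x=np.where(w[y,285:350])[0][[0,-1]]+285;print(y,x,onz("top",(x[0]-.5,y),.024)[1],onz("top",(x[1]+.5,y),.024)[1])
for x in(303,333):
  y=np.where(w[180:262,x])[0][[0,-1]]+180;print(x,y,onz("top",(x,y[0]-.5),.024)[0],onz("top",(x,y[1]+.5),.024)[0])
E
```

```text
top 70 [202.16734694 203.85510204] [190 192  25  25 490] ((202.22274780273438, 203.8219451904297), (23.968753814697266, 24.296340942382812), 68.72634887695312) [0.53000838 0.21383821 0.012     ]
top 80 [202.13052209 203.92570281] [190 192  25  25 498] ((202.2129669189453, 203.93478393554688), (24.146896362304688, 24.679702758789062), 70.06748962402344) [0.52956945 0.21385956 0.012     ]
cup [0.77413659 0.01883953 0.        ]
spare top [0.60282906 0.48550015 0.154     ]
gel [ 0.78152995 -0.2335708   0.16      ]
swabs [0.75931945 0.21321396 0.09      ]
vial [0.62575313 0.23719962 0.043     ]
240 [298 336] -0.155277354620459 -0.304130585332115
245 [298 336] -0.15544310488754917 -0.30407205996091463
250 [298 336] -0.15560805143362869 -0.3040130923492134
303 [189 252] 0.5966350767911827 0.35156425852708667
333 [189 252] 0.5991416021279136 0.35384549023639367
```

Estimates: cap axis at (0.522, -0.229) and pad at (0.532, 0.213). I'll go above the cap with the fingers closing along x first, so I can centre by a feather-light touch.

Request:
move_arm(
  targets=[
    [0.0365,-0.0112,-0.007,0,0,-0.2],
    [0.073,-0.0224,-0.014,0,0,-0.4],
    [0.1095,-0.0336,-0.021,0,0,-0.6],
    [0.146,-0.0448,-0.028,0,0,-0.8],
    [0.1825,-0.056,-0.035,0,0,-1.0],
  ],
  fingers=1,
  grip_force=3,
)

```text
time_s: 0.52
ee_pos: [0.3847, -0.359, 0.2406]
eef_rot: [-3.141, -0.0, 0.991]
force: [0.5, -0.1, 0.3]
grip_width: 0.094
```

Request:
move_arm(
  targets=[
    [0.037,0.0086,0,0,0,-0.2],
    [0.074,0.0171,0,0,0,-0.4],
    [0.111,0.0257,0,0,0,-0.6],
    [0.149,0.0342,0,0,0,-0.8],
    [0.186,0.0428,0,0,0,-1.0],
  ],
)

```text
time_s: 0.93
ee_pos: [0.5232, -0.2273, 0.2402]
eef_rot: [-3.141, -0.0, 1.515]
force: [0.2, -0.7, 1.2]
grip_width: 0.0941
```

Request:
move_arm(
  targets=[
    [0,0,0,0,0,-0.117],
    [0,0,0,0,0,-0.117],
    [0,0,0,0,0,-0.117],
    [0,0,0,0,0,-0.117],
    [0,0,0,0,0,-0.117],
  ],
)

```text
time_s: 1.35
ee_pos: [0.5215, -0.2299, 0.2405]
eef_rot: [-3.142, 0.0, 1.568]
force: [-0.1, -0.1, 0.4]
grip_width: 0.094
```

Request:
move_arm(
  targets=[
    [0,0,0.02,0,0,0],
    [0,0,0.04,0,0,0],
    [0,0,0.06,0,0,0],
    [0,0,0.0765,0,0,0],
    [0,0,0.0765,0,0,0],
  ],
)

```text
time_s: 1.77
ee_pos: [0.5205, -0.2291, 0.1609]
eef_rot: [-3.137, -0.002, 1.569]
force: [-0.2, -0.3, 0.0]
grip_width: 0.0935
```

Request:
move_arm(
  targets=[
    [0,0,0,0,0,0],
    [0,0,0,0,0,0],
    [0,0,0,0,0,0],
    [0,0,0,0,0,0],
    [0,0,0,0,0,0],
  ],
  fingers=-1,
  grip_force=3,
)

```text
time_s: 2.18
ee_pos: [0.5224, -0.2292, 0.1647]
eef_rot: [3.141, 0.001, 1.571]
force: [1.1, 0.2, -0.9]
grip_width: 0.0642
```

```bash
python3 - <<'E'
from h import *
im=ctrl.camera("scene"); cv2.imwrite("pics/s1.png",cv2.resize(im[150:280,120:270,::-1],None,fx=4,fy=4,interpolation=cv2.INTER_CUBIC))
o=ctrl.get_obs();print(o["ee_pos"],o["force"],o["moment"],o["grip_width"],o["qpos"])
E
```

```text
[ 0.52229608 -0.22912461  0.16450802] [ 0.60565139 -0.15286392 -0.80392178] [-0.00509545 -0.06457117 -0.00168546] 0.060046218121885146 [-4.77632269e-01  3.79690534e-01  1.51220584e+00  2.16230117e-05
  1.24886344e+00 -4.77997094e-01]
```

View pics/s1.png

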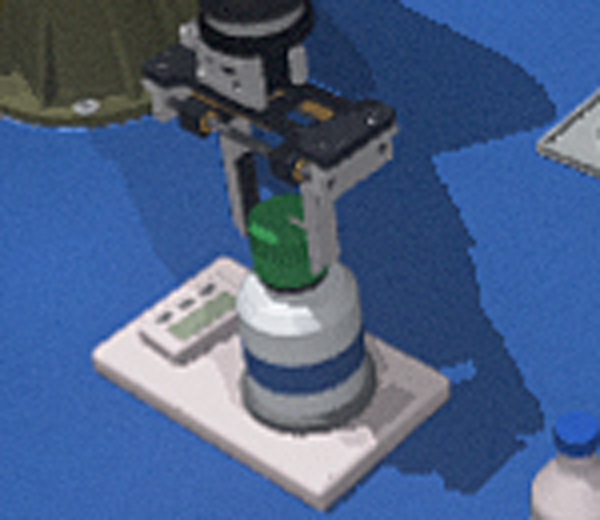

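The crop shows the fingers either side of the cap, not quite closed (60 mm). I'll let them finish.

Request:
move_arm(
  targets=[
    [0,0,0,0,0,0],
    [0,0,0,0,0,0],
    [0,0,0,0,0,0],
    [0,0,0,0,0,0],
    [0,0,0,0,0,0],
  ],
)

```text
time_s: 2.65
ee_pos: [0.5223, -0.2291, 0.1642]
eef_rot: [3.141, 0.0, 1.571]
force: [-0.5, 0.4, 3.9]
grip_width: 0.056
```

```bash
python3 - <<'E'
from h import *
for i in range(3):
    o=ctrl.get_obs();print(o["ee_pos"].round(5),o["force"].round(2),o["moment"].round(3),o["grip_width"])
E
```

```text
[ 0.52226 -0.22907  0.16419] [-0.52  0.43  3.87] [-0.057 -0.044  0.046] 0.055957116380852885
[ 0.52226 -0.22907  0.16419] [-0.52  0.43  3.87] [-0.057 -0.044  0.046] 0.055957116380852885
[ 0.52226 -0.22907  0.16419] [-0.52  0.43  3.87] [-0.057 -0.044  0.046] 0.055957116380852885
```

Centred in x (lateral force about 0.5 N). Now I'll open, turn the hand to yaw 0 and close gently along y.

Request:
move_arm(
  targets=[
    [0,0,0,0,0,0],
    [0,0,0,0,0,0],
    [0,0,0,0,0,0],
    [0,0,0,0,0,0],
    [0,0,0.002,0,0,0.1],
  ],
  fingers=1,
)

```text
time_s: 3.07
ee_pos: [0.5222, -0.2291, 0.1621]
eef_rot: [3.141, 0.0, 1.52]
force: [1.0, 0.1, -0.6]
grip_width: 0.0859
```

Request:
move_arm(
  targets=[
    [0,0,0,0,0,0.2],
    [0,0,0,0,0,0.4],
    [0,0,0,0,0,0.6],
    [0,0,0,0,0,0.8],
    [0,0,0,0,0,1.0],
  ],
)

```text
time_s: 3.48
ee_pos: [0.5221, -0.229, 0.1618]
eef_rot: [-3.141, 0.0, 0.99]
force: [-0.0, -0.3, 0.3]
grip_width: 0.0939
```

Request:
move_arm(
  targets=[
    [0,0,0,0,0,0.2],
    [0,0,0,0,0,0.4],
    [0,0,0,0,0,0.6],
    [0,0,0,0,0,0.8],
    [0,0,0,0,0,1.0],
  ],
)

```text
time_s: 3.9
ee_pos: [0.5221, -0.229, 0.1618]
eef_rot: [-3.141, 0.0, 0.467]
force: [-0.7, -0.1, 0.2]
grip_width: 0.0936
```

Request:
move_arm(
  targets=[
    [0,0,0,0,0,0.2],
    [0,0,0,0,0,0.4],
    [0,0,0,0,0,0.6],
    [0,0,0,0,0,0.8],
    [0,0,0,0,0,0.9],
  ],
)

```text
time_s: 4.32
ee_pos: [0.5221, -0.229, 0.1618]
eef_rot: [-3.141, 0.0, -0.006]
force: [-0.5, -0.0, 0.9]
grip_width: 0.0941
```

Request:
move_arm(
  targets=[
    [0,0,0,0,0,0],
    [0,0,0,0,0,0],
    [0,0,0,0,0,0],
    [0,0,0,0,0,0],
    [0,0,0,0,0,0],
  ],
  fingers=-1,
  grip_force=3,
)

```text
time_s: 4.73
ee_pos: [0.5222, -0.229, 0.1619]
eef_rot: [-3.142, 0.0, 0.001]
force: [0.1, -0.4, 0.2]
grip_width: 0.0641
```

Request:
move_arm(
  targets=[
    [0,0,0,0,0,0],
    [0,0,0,0,0,0],
    [0,0,0,0,0,0],
    [0,0,0,0,0,0],
    [0,0,0,0,0,0],
  ],
)

```text
time_s: 5.15
ee_pos: [0.5222, -0.2283, 0.1621]
eef_rot: [-3.14, 0.0, 0.001]
force: [-1.2, 6.2, 3.2]
grip_width: 0.058
```

```bash
python3 - <<'E'
from h import *
o=ctrl.get_obs();print(o["ee_pos"].round(5),o["force"].round(2),o["moment"].round(3),o["grip_width"],o["qpos"].round(3))
E
```

```text
[ 0.52223 -0.22826  0.16209] [-1.21  6.25  3.23] [1.215 0.098 0.031] 0.05799985622587211 [-4.770e-01  3.820e-01  1.515e+00  1.000e-03  1.245e+00  1.092e+00]
```

Out of line in y by about 1–2 mm (6 N lateral). I'll shift towards +y.

Request:
move_arm(
  targets=[
    [0,-0.001,0,0,0,0],
    [0,-0.0018,0,0,0,0],
    [0,-0.0018,0,0,0,0],
    [0,-0.0018,0,0,0,0],
    [0,-0.0018,0,0,0,0],
  ],
)

```text
time_s: 5.57
ee_pos: [0.5222, -0.2271, 0.1621]
eef_rot: [-3.141, -0.0, 0.001]
force: [-0.3, 3.6, 1.8]
grip_width: 0.0563
```

Request:
move_arm(
  targets=[
    [0,0,0,0,0,0],
    [0,0,0,0,0,0],
    [0,0,0,0,0,0],
    [0,0,0,0,0,0],
    [0,0,0,0,0,0],
  ],
)

```text
time_s: 5.98
ee_pos: [0.5222, -0.2271, 0.162]
eef_rot: [-3.141, -0.0, 0.0]
force: [0.4, 5.1, 2.5]
grip_width: 0.0559
```

```bash
python3 - <<'E'
from h import *
o=ctrl.get_obs();print(o["ee_pos"].round(5),o["force"].round(2),o["moment"].round(3),o["grip_width"],o["qpos"].round(3))
E
```

```text
[ 0.52218 -0.22708  0.16197] [0.44 5.08 2.49] [1.066 0.073 0.03 ] 0.05592644162869058 [-0.475  0.381  1.517  0.     1.244  1.096]
```

Request:
move_arm(
  targets=[
    [0,-0.0007,0,0,0,0],
    [0,-0.0007,0,0,0,0],
    [0,-0.0007,0,0,0,0],
    [0,-0.0007,0,0,0,0],
    [0,-0.0007,0,0,0,0],
  ],
)

```text
time_s: 6.4
ee_pos: [0.5222, -0.2268, 0.162]
eef_rot: [3.141, -0.0, 0.0]
force: [0.1, -1.4, 1.8]
grip_width: 0.0562
```

```bash
python3 - <<'E'
from h import *
o=ctrl.get_obs();print(o["ee_pos"].round(5),o["force"].round(2),o["moment"].round(3),o["grip_width"],o["qpos"].round(3))
E
```

```text
[ 0.52216 -0.22684  0.16198] [ 0.15 -1.38  1.79] [-0.154 -0.05  -0.033] 0.05622001665753035 [-0.474  0.38   1.518 -0.     1.243  1.097]
```

Balanced. Now firm grip at 28 N, then check.

Request:
move_arm(
  targets=[
    [0,0,0,0,0,0],
    [0,0,0,0,0,0],
    [0,0,0,0,0,0],
    [0,0,0,0,0,0],
    [0,0,0,0,0,0],
  ],
  grip_force=28,
)

```text
time_s: 6.82
ee_pos: [0.5222, -0.2266, 0.162]
eef_rot: [3.141, -0.0, 0.0]
force: [-0.6, -1.5, 2.3]
grip_width: 0.0555
```

Request:
move_arm(
  targets=[
    [0,0,0.0005,0,0,0],
    [0,0,0.001,0,0,0],
    [0,0,0.0015,0,0,0],
    [0,0,0.002,0,0,0],
    [0,0,0.002,0,0,0],
  ],
)

```text
time_s: 7.23
ee_pos: [0.5222, -0.2266, 0.1602]
eef_rot: [3.141, -0.0, 0.0]
force: [-0.3, -2.1, 6.5]
grip_width: 0.0555
```

```bash
python3 - <<'E'
from h import *
o=ctrl.get_obs();print(o["ee_pos"].round(5),o["force"].round(2),o["moment"].round(3),o["grip_width"],o["qpos"].round(3))
E
```

```text
[ 0.52224 -0.22664  0.16024] [-0.31 -2.1   6.52] [-0.332  0.206  0.067] 0.05550716504769396 [-0.474  0.382  1.52  -0.     1.24   1.097]
```

Request:
move_arm(
  targets=[
    [0,0.0001,0.001,0,0,0],
    [0,0.0002,0.002,0,0,0],
    [0,0.0002,0.003,0,0,0],
    [0,0.0002,0.0033,0,0,0],
    [0,0.0002,0.0033,0,0,0],
  ],
)

```text
time_s: 7.65
ee_pos: [0.5223, -0.2267, 0.1575]
eef_rot: [3.141, -0.001, 0.001]
force: [-3.1, 0.8, 12.1]
grip_width: 0.0552
```

```bash
python3 - <<'E'
from h import *
o=ctrl.get_obs();print(o["ee_pos"].round(5),o["force"].round(2),o["moment"].round(3),o["grip_width"],o["qpos"].round(3))
E
```

```text
[ 0.52235 -0.22667  0.15752] [-3.12  0.79 12.08] [ 0.111  0.585 -0.03 ] 0.05518013045221125 [-0.474  0.384  1.523  0.     1.234  1.096]
```

Request:
move_arm(
  targets=[
    [0,0,0.0006,0,0,0],
    [0,0,0.0008,0,0,0],
    [0,0,0.0008,0,0,-0.1],
    [0,0,0.0008,0,0,-0.2],
    [0,0,0.0008,0,0,-0.3],
  ],
  grip_force=30,
)

```text
time_s: 8.07
ee_pos: [0.5224, -0.2264, 0.1569]
eef_rot: [-3.141, -0.001, 0.16]
force: [-3.1, 2.8, 13.1]
grip_width: 0.0554
```

```bash
python3 - <<'E'
from h import *
o=ctrl.get_obs();print(o["ee_pos"].round(5),o["eef_rot"].round(3),o["force"].round(2),o["moment"].round(3),o["grip_width"],o["qpos"].round(3))
E
```

```text
[ 0.52241 -0.22644  0.15692] [-3.141e+00 -1.000e-03  1.600e-01] [-3.09  2.83 13.1 ] [ 0.514  0.56  -0.509] 0.05537031736936644 [-4.740e-01  3.850e-01  1.524e+00  1.000e-03  1.232e+00  9.370e-01]
```

Request:
move_arm(
  targets=[
    [-0.0003,0,0,0,0,-0.2],
    [-0.0003,0,0,0,0,-0.4],
    [-0.0003,0,0,0,0,-0.6],
    [-0.0003,0,0,0,0,-0.8],
    [-0.0003,0,0,0,0,-1.0],
  ],
)

```text
time_s: 8.48
ee_pos: [0.5224, -0.2263, 0.1569]
eef_rot: [3.141, -0.002, 0.686]
force: [-0.2, 3.0, 11.5]
grip_width: 0.0552
```

```bash
python3 - <<'E'
from h import *
o=ctrl.get_obs();print(o["ee_pos"].round(5),o["eef_rot"].round(3),o["force"].round(2),o["moment"].round(3),o["grip_width"],o["qpos"].round(3))
im=ctrl.camera("scene"); cv2.imwrite("pics/s2.png",cv2.resize(im[185:245,160:230,::-1],None,fx=8,fy=8,interpolation=cv2.INTER_CUBIC))
E
```

```text
[ 0.52243 -0.22634  0.15693] [ 3.141e+00 -2.000e-03  6.860e-01] [-0.16  2.95 11.55] [ 0.614  0.1   -0.482] 0.055172064409155015 [-4.740e-01  3.840e-01  1.524e+00  1.000e-03  1.232e+00  4.110e-01]
```

View pics/s2.png

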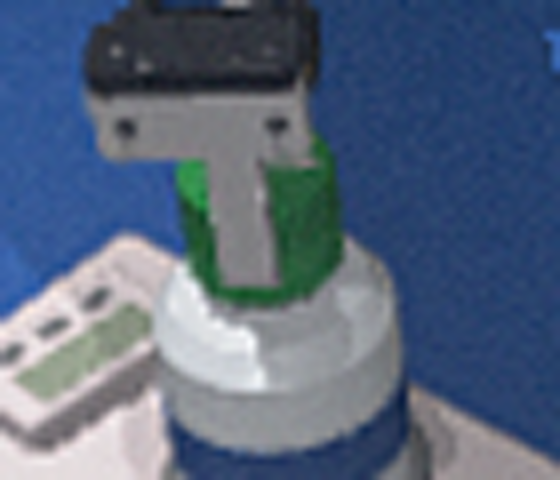

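The finger hides the bar. The torque of 0.48 N m matches plain seal drag, so the cap is turning. I'll press slightly more and go on to about 54°.

Request:
move_arm(
  targets=[
    [0,0,0.0008,0,0,-0.05],
    [0,0,0.0008,0,0,-0.2],
    [0,0,0.0008,0,0,-0.35],
    [0,0,0.0008,0,0,-0.5],
    [0,0,0.0008,0,0,-0.5],
  ],
)

```text
time_s: 8.95
ee_pos: [0.5225, -0.2263, 0.1567]
eef_rot: [3.14, -0.002, 0.948]
force: [-2.0, 4.6, 17.2]
grip_width: 0.0555
```

```bash
python3 - <<'E'
from h import *
o=ctrl.get_obs();print(o["ee_pos"].round(5),o["eef_rot"].round(3),o["force"].round(2),o["moment"].round(3),o["grip_width"],o["qpos"].round(3))
E
```

```text
[ 0.52253 -0.22631  0.15671] [ 3.14e+00 -2.00e-03  9.48e-01] [-1.99  4.64 17.21] [ 0.873  0.398 -0.274] 0.05549427655456872 [-4.740e-01  3.840e-01  1.525e+00  1.000e-03  1.230e+00  1.490e-01]
```

Request:
move_arm(
  targets=[
    [0.0003,-0.0002,-0.0007,0,0,-0.1],
    [0.0003,-0.0002,-0.0007,0,0,-0.2],
    [0.0003,-0.0002,-0.0007,0,0,-0.3],
    [0.0003,-0.0002,-0.0007,0,0,-0.4],
    [0.0003,-0.0002,-0.0007,0,0,-0.4],
  ],
)

```text
time_s: 9.37
ee_pos: [0.5225, -0.2262, 0.1569]
eef_rot: [3.14, -0.001, 1.155]
force: [-0.5, 1.5, 13.5]
grip_width: 0.0556
```

Request:
move_arm(
  targets=[
    [0,0,-0.001,0,0,0],
    [0,0,-0.002,0,0,0],
    [0,0,-0.003,0,0,0],
    [0,0,-0.004,0,0,0],
    [0,0,-0.004,0,0,0],
  ],
)

```text
time_s: 9.78
ee_pos: [0.5224, -0.2262, 0.1604]
eef_rot: [3.14, -0.001, 1.153]
force: [2.4, 0.4, 7.5]
grip_width: 0.0554
```

```bash
python3 - <<'E'
from h import *
o=ctrl.get_obs();print(o["ee_pos"].round(5),o["eef_rot"].round(3),o["force"].round(2),o["moment"].round(3),o["grip_width"],o["qpos"].round(3))
E
```

```text
[ 0.5224  -0.22625  0.16037] [ 3.140e+00 -1.000e-03  1.153e+00] [2.36 0.39 7.5 ] [ 0.116 -0.547 -0.   ] 0.055375209736045886 [-4.730e-01  3.810e-01  1.520e+00  1.000e-03  1.239e+00 -5.500e-02]
```

Request:
move_arm(
  targets=[
    [0,0,-0.0008,0,0,0],
    [0,0,-0.0016,0,0,0],
    [0,0,-0.0022,0,0,0],
    [0,0,-0.0022,0,0,0],
    [0,0,-0.0022,0,0,0],
  ],
)

```text
time_s: 10.2
ee_pos: [0.5219, -0.2263, 0.1618]
eef_rot: [-3.141, -0.0, 1.152]
force: [2.2, 0.9, 4.4]
grip_width: 0.0557
```

```bash
python3 - <<'E'
from h import *
o=ctrl.get_obs();print(o["ee_pos"].round(5),o["eef_rot"].round(3),o["force"].round(2),o["moment"].round(3),o["grip_width"],o["qpos"].round(3))
E
```

```text
[ 0.52186 -0.22627  0.16182] [-3.141 -0.     1.152] [2.17 0.92 4.43] [ 0.187 -0.498  0.002] 0.05573260985331093 [-0.474  0.38   1.519  0.     1.243 -0.055]
```

Request:
move_arm(
  targets=[
    [0,0,-0.0008,0,0,0],
    [0,0,-0.001,0,0,0],
    [0,0,-0.001,0,0,-0.1],
    [0,0,-0.001,0,0,-0.3],
    [0,0,-0.001,0,0,-0.5],
  ],
)

```text
time_s: 10.62
ee_pos: [0.5219, -0.2264, 0.1625]
eef_rot: [-3.141, -0.0, 1.419]
force: [4.7, -0.1, -3.1]
grip_width: 0.0557
```

```bash
python3 - <<'E'
from h import *
o=ctrl.get_obs();print(o["ee_pos"].round(5),o["eef_rot"].round(3),o["force"].round(2),o["moment"].round(3),o["grip_width"],o["qpos"].round(3))
E
```

```text
[ 0.52188 -0.22643  0.16247] [-3.141 -0.     1.419] [ 4.75 -0.13 -3.13] [-0.069 -0.901 -0.058] 0.05573793800966426 [-0.474  0.379  1.518  0.     1.245 -0.322]
```

Drag is now low (0.06 N m), so the cap is broken loose. I'll keep turning.

Request:
move_arm(
  targets=[
    [0,0.0004,0.0003,0,0,-0.2],
    [0,0.0004,0.0003,0,0,-0.4],
    [0,0.0004,0.0003,0,0,-0.6],
    [0,0.0004,0.0003,0,0,-0.8],
    [0,0.0004,0.0003,0,0,-1.0],
  ],
)

```text
time_s: 11.03
ee_pos: [0.5224, -0.2264, 0.1624]
eef_rot: [3.141, -0.0, 1.943]
force: [4.2, 0.6, -0.3]
grip_width: 0.0555
```

```bash
python3 - <<'E'
from h import *
o=ctrl.get_obs();print(o["ee_pos"].round(5),o["eef_rot"].round(3),o["force"].round(2),o["moment"].round(3),o["grip_width"],o["qpos"].round(3))
E
```

```text
[ 0.52236 -0.22635  0.16237] [ 3.141 -0.     1.943] [ 4.25  0.59 -0.29] [ 0.145 -0.872 -0.024] 0.05552585838214905 [-0.473  0.38   1.517  0.     1.245 -0.846]
```

Request:
move_arm(
  targets=[
    [0,0,0,0,0,-0.07],
    [0,0,0,0,0,-0.13],
    [0,0,0,0,0,-0.17],
    [0,0,0,0,0,-0.17],
    [0,0,0,0,0,-0.17],
  ],
)

```text
time_s: 11.45
ee_pos: [0.5223, -0.2264, 0.1624]
eef_rot: [-3.142, -0.0, 2.026]
force: [4.8, 0.5, -1.2]
grip_width: 0.0554
```

```bash
python3 - <<'E'
from h import *
o=ctrl.get_obs();print(o["ee_pos"].round(5),o["eef_rot"].round(3),o["force"].round(2),o["moment"].round(3),o["grip_width"],o["qpos"].round(3))
im=ctrl.camera("scene"); cv2.imwrite("pics/s3.png",cv2.resize(im[185:245,160:230,::-1],None,fx=8,fy=8,interpolation=cv2.INTER_CUBIC))
E
```

```text
[ 0.52226 -0.22639  0.16244] [-3.142 -0.     2.026] [ 4.8   0.47 -1.16] [ 0.128 -0.913 -0.07 ] 0.055422813818281534 [-0.473  0.38   1.517  0.     1.245 -0.929]
```

View pics/s3.png

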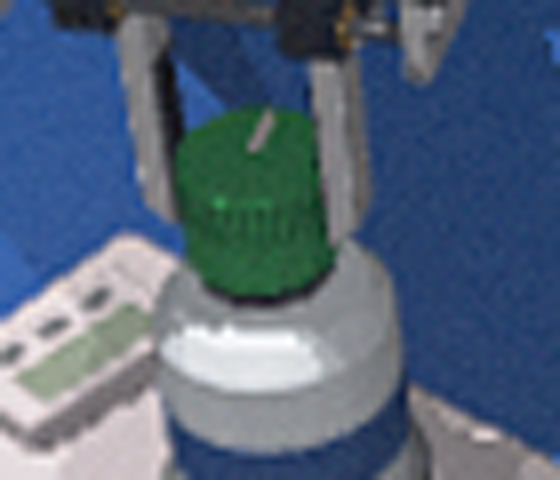

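The bar is now visible from crop (256,150) to (268,112). I'll compute the cap angle from it.

```bash
python3 - <<'E'
from h import *
im=cv2.imread("pics/s3.png").astype(int)
m=(im.min(2)>105)&(im[...,1]-im[...,2]<35)
c,s,mm=blob(m,(235,100,290,160));ys,xs=np.nonzero(mm);print(s)
vx,vy,x0,y0=cv2.fitLine(np.stack([xs,ys],1).astype(np.float32),2,0,.01,.01).ravel()
f=lambda x,y:onz("scene",(160+(x+.5)/8-.5,185+(y+.5)/8-.5),.192)
a=f(x0,y0);b=f(x0+20*vx,y0+20*vy);d=b-a
print(a,np.degrees(np.arctan2(d[1],d[0])))
for p,q in(((256,150),(268,112)),((254,152),(270,110)),((258,150),(266,112))):
  d=f(*q)-f(*p);print(np.degrees(np.arctan2(d[1],d[0])),f(*p),f(*q))
E
```

```text
[249 114  23  36 334]
[ 0.51596463 -0.21562831  0.192     ] 115.84595915638009
123.63395389440724 [ 0.52162263 -0.22373224  0.192     ] [ 0.50961564 -0.20568348  0.192     ]
121.30735802307049 [ 0.52185866 -0.22496125  0.192     ] [ 0.50936689 -0.20442184  0.192     ]
127.413633475966 [ 0.52218793 -0.22330358  0.192     ] [ 0.50904201 -0.20611791  0.192     ]
```

Cap is at about 116–119°, inside the 108–125° window. I'll lift gently with a force check.

Request:
move_arm(
  targets=[
    [0,0,-0.0006,0,0,0],
    [0,0,-0.0012,0,0,0],
    [0,0,-0.0018,0,0,0],
    [0,0,-0.002,0,0,0],
    [0,0,-0.002,0,0,0],
  ],
)

```text
time_s: 11.92
ee_pos: [0.5222, -0.2264, 0.1647]
eef_rot: [-3.141, -0.0, 2.027]
force: [2.9, 0.9, -2.1]
grip_width: 0.0554
```

```bash
python3 - <<'E'
from h import *
o=ctrl.get_obs();print(o["ee_pos"].round(5),o["eef_rot"].round(3),o["force"].round(2),o["moment"].round(3),o["grip_width"],o["qpos"].round(3))
E
```

```text
[ 0.52217 -0.22644  0.16467] [-3.141 -0.     2.027] [ 2.88  0.9  -2.07] [ 0.308 -0.658 -0.023] 0.05542288101000453 [-0.474  0.378  1.515 -0.     1.25  -0.929]
```

Free: only about 2 N while rising 2.3 mm. Now the full lift.

Request:
move_arm(
  targets=[
    [0,0,-0.003,0,0,0],
    [0,0,-0.006,0,0,0],
    [0,0,-0.01,0,0,0],
    [0,0,-0.015,0,0,0],
    [0,0,-0.02,0,0,0],
  ],
)

```text
time_s: 12.33
ee_pos: [0.5222, -0.2266, 0.1853]
eef_rot: [-3.141, 0.0, 2.027]
force: [-0.2, 0.2, -0.8]
grip_width: 0.0555
```

Request:
move_arm(
  targets=[
    [0,0,-0.01,0,0,0],
    [0,0,-0.02,0,0,0],
    [0,0,-0.03,0,0,0],
    [0,0,-0.04,0,0,0],
    [0,0,-0.04,0,0,0],
  ],
)

```text
time_s: 12.75
ee_pos: [0.5229, -0.2268, 0.2274]
eef_rot: [3.14, 0.003, 2.027]
force: [-0.7, -0.8, -0.5]
grip_width: 0.0559
```

```bash
python3 - <<'E'
from h import *
o=ctrl.get_obs();print(o["ee_pos"].round(5),o["eef_rot"].round(3),o["force"].round(2),o["moment"].round(3),o["grip_width"],o["qpos"].round(3))
im=ctrl.camera("scene"); cv2.imwrite("pics/s4.png",cv2.resize(im[165:265,140:240,::-1],None,fx=6,fy=6,interpolation=cv2.INTER_CUBIC))
E
```

```text
[ 0.52292 -0.22681  0.22737] [3.140e+00 3.000e-03 2.027e+00] [-0.72 -0.78 -0.52] [-0.028 -0.064 -0.007] 0.055889233293875545 [-0.473  0.327  1.435 -0.     1.377 -0.929]
```

View pics/s4.png

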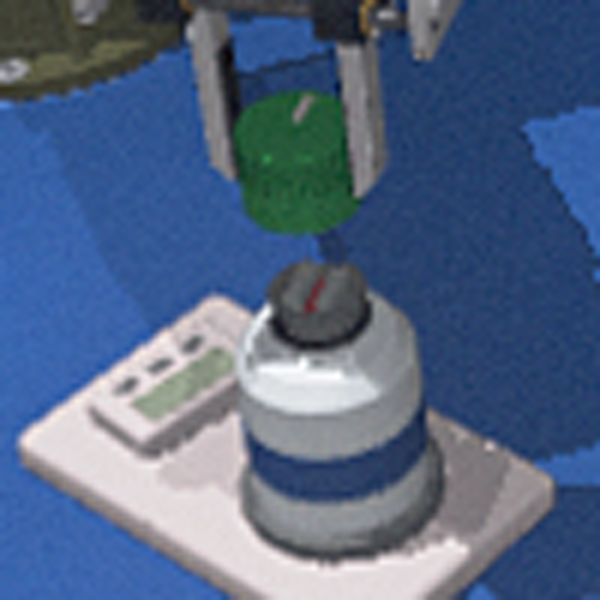

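The cap is off and upright and the neck's red plunger is visible. I'll carry the cap to the pad.

Request:
move_arm(
  targets=[
    [0.02,0.0103,0,0,0,0],
    [0.05,0.0258,0,0,0,0],
    [0.085,0.0439,0,0,0,0],
    [0.12,0.062,0,0,0,0],
    [0.155,0.0801,0,0,0,0],
  ],
)

```text
time_s: 13.22
ee_pos: [0.5254, -0.0504, 0.2242]
eef_rot: [-3.141, -0.0, 2.026]
force: [1.3, -0.5, -0.2]
grip_width: 0.0558
```

Request:
move_arm(
  targets=[
    [0.035,0.0181,0,0,0,0],
    [0.07,0.0362,0,0,0,0],
    [0.105,0.0542,0,0,0,0],
    [0.14,0.0723,0,0,0,0],
    [0.17,0.0878,0,0,0,0],
  ],
)

```text
time_s: 13.63
ee_pos: [0.5293, 0.1417, 0.2242]
eef_rot: [-3.141, -0.0, 2.027]
force: [0.1, 0.0, -0.1]
grip_width: 0.0555
```

Request:
move_arm(
  targets=[
    [0.03,0.0155,0,0,0,0],
    [0.05,0.0258,0,0,0,0],
    [0.066,0.0341,0,0,0,0],
    [0.066,0.0341,0,0,0,0],
    [0.066,0.0341,0,0,0,0],
  ],
)

```text
time_s: 14.05
ee_pos: [0.5311, 0.2139, 0.2239]
eef_rot: [-3.14, -0.0, 2.028]
force: [-0.8, -0.6, -0.7]
grip_width: 0.0556
```

Request:
move_arm(
  targets=[
    [0,0,0.03,0,0,0],
    [0,0,0.06,0,0,0],
    [0,0,0.09,0,0,0],
    [0,0,0.12,0,0,0],
    [0,0,0.14,0,0,0],
  ],
)

```text
time_s: 14.47
ee_pos: [0.5305, 0.2118, 0.0818]
eef_rot: [-3.139, -0.0, 2.026]
force: [-0.9, -0.3, -1.2]
grip_width: 0.0557
```

Request:
move_arm(
  targets=[
    [0,0,0,0,0,0],
    [0,0,0.015,0,0,0],
    [0,0,0.03,0,0,0],
    [0,0,0.03,0,0,0],
    [0,0,0.03,0,0,0],
  ],
)

```text
time_s: 14.88
ee_pos: [0.5318, 0.213, 0.0556]
eef_rot: [3.142, 0.0, 2.026]
force: [-0.0, 0.5, -0.2]
grip_width: 0.0557
```

```bash
python3 - <<'E'
from h import *
o=ctrl.get_obs();print(o["ee_pos"].round(5),o["eef_rot"].round(3),o["force"].round(2),o["moment"].round(3),o["grip_width"],o["qpos"].round(3))
im=ctrl.camera("scene"); cv2.imwrite("pics/s5.png",cv2.resize(im[110:235,225:375,::-1],None,fx=5,fy=4.8,interpolation=cv2.INTER_CUBIC))
E
```

```text
[0.53176 0.21296 0.0556 ] [3.142 0.    2.026] [-0.01  0.54 -0.15] [-0.031 -0.188  0.013] 0.05572111156692594 [ 0.317  0.513  1.596 -0.     1.033 -0.138]
```

View pics/s5.png

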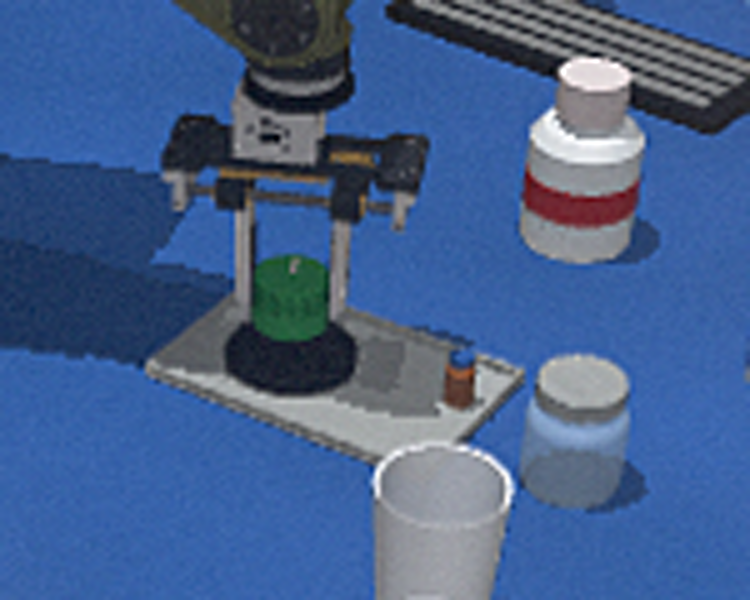

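The cap is upright over the pad, at about (290,295) in the crop, and the vial is clear. I'll lower it slowly.

Request:
move_arm(
  targets=[
    [0,0,0.007,0,0,0],
    [0,0,0.014,0,0,0],
    [0,0,0.02,0,0,0],
    [0,0,0.025,0,0,0],
    [0,0,0.027,0,0,0],
  ],
)

```text
time_s: 15.35
ee_pos: [0.531, 0.2134, 0.0266]
eef_rot: [-3.14, -0.0, 2.027]
force: [-0.5, -0.2, -0.9]
grip_width: 0.0558
```

Request:
move_arm(
  targets=[
    [0,0,0.001,0,0,0],
    [0,0,0.002,0,0,0],
    [0,0,0.003,0,0,0],
    [0,0,0.0035,0,0,0],
    [0,0,0.0035,0,0,0],
  ],
)

```text
time_s: 15.77
ee_pos: [0.5315, 0.2136, 0.0243]
eef_rot: [3.141, 0.0, 2.027]
force: [0.7, -0.6, 0.1]
grip_width: 0.0556
```

Request:
move_arm(
  targets=[
    [0,0,0.0005,0,0,0],
    [0,0,0.001,0,0,0],
    [0,0,0.001,0,0,0],
    [0,0,0.001,0,0,0],
    [0,0,0.001,0,0,0],
  ],
)

```text
time_s: 16.18
ee_pos: [0.5316, 0.2136, 0.0233]
eef_rot: [3.141, 0.0, 2.027]
force: [-0.4, -0.7, 2.1]
grip_width: 0.0553
```

Request:
move_arm(
  targets=[
    [0,0,0.0005,0,0,0],
    [0,0,0.001,0,0,0],
    [0,0,0.001,0,0,0],
    [0,0,0.001,0,0,0],
    [0,0,0.001,0,0,0],
  ],
)

```text
time_s: 16.6
ee_pos: [0.5316, 0.2135, 0.0223]
eef_rot: [3.141, 0.0, 2.027]
force: [-2.1, -1.1, 5.6]
grip_width: 0.0555
```

On the pad. I'll ease off, soften the grip, then open and withdraw.

Request:
move_arm(
  targets=[
    [0,0,-0.0005,0,0,0],
    [0,0,-0.001,0,0,0],
    [0,0,-0.001,0,0,0],
    [0,0,-0.001,0,0,0],
    [0,0,-0.001,0,0,0],
  ],
  grip_force=6,
)

```text
time_s: 17.02
ee_pos: [0.5314, 0.2135, 0.0231]
eef_rot: [-3.142, 0.0, 2.027]
force: [0.0, 0.4, 1.7]
grip_width: 0.0557
```

Request:
move_arm(
  targets=[
    [0,0,0,0,0,0],
    [0,0,0,0,0,0],
    [0,0,0,0,0,0],
    [0,0,0,0,0,0],
    [0,0,0,0,0,0],
  ],
  fingers=1,
)

```text
time_s: 17.43
ee_pos: [0.5314, 0.2135, 0.0231]
eef_rot: [-3.141, -0.0, 2.027]
force: [0.9, -0.4, 0.6]
grip_width: 0.0856
```

Request:
move_arm(
  targets=[
    [0,0,0,0,0,0],
    [0,0,0,0,0,0],
    [0,0,-0.005,0,0,0],
    [0,0,-0.02,0,0,0],
    [0,0,-0.04,0,0,0],
  ],
)

```text
time_s: 17.85
ee_pos: [0.5307, 0.2133, 0.0627]
eef_rot: [-3.139, -0.0, 2.027]
force: [-0.0, 0.7, -0.5]
grip_width: 0.0941
```

Request:
move_arm(
  targets=[
    [0,0,-0.035,0,0,0],
    [0,0,-0.07,0,0,0],
    [0,0,-0.105,0,0,0],
    [0,0,-0.14,0,0,0],
    [0,0,-0.17,0,0,0],
  ],
)

```text
time_s: 18.27
ee_pos: [0.5314, 0.2135, 0.2363]
eef_rot: [3.14, 0.0, 2.027]
force: [-0.0, -0.3, 0.9]
grip_width: 0.094
```

Request:
move_arm(
  targets=[
    [-0.03,0,0,0,0,0],
    [-0.07,0,0,0,0,0],
    [-0.1,0,0,0,0,0],
    [-0.12,0,0,0,0,0],
    [-0.12,0,0,0,0,0],
  ],
)

```text
time_s: 18.68
ee_pos: [0.5853, 0.1025, 0.2333]
eef_rot: [-3.141, 0.0, 2.023]
force: [-1.1, 1.0, -0.8]
grip_width: 0.0938
```

```bash
python3 - <<'E'
from h import *
o=ctrl.get_obs();print(o["time_s"],o["ee_pos"].round(3),o["force"].round(2),o["grip_width"])
for n in("scene","top"):
    im=ctrl.camera(n)[...,::-1].copy();a=im.astype(int);B,G,R=a[...,0],a[...,1],a[...,2]
    c,s,m=blob((G>R+30)&(G>B+20),(255,150,320,205) if n=="scene" else (175,180,230,225));print(n,c,s,onz(n,c,.054 if n=="top" else .04))
    cv2.imwrite(f"pics/{n}6.png",im)
S=cv2.imread("pics/scene6.png")[120:280,150:350];T=cv2.imread("pics/top6.png")[130:260,160:360]
cv2.imwrite("pics/c6.png",np.vstack([cv2.resize(S,None,fx=2,fy=2),cv2.resize(T,None,fx=2,fy=2)]))
E
```

```text
18.6833 [0.585 0.103 0.233] [-1.11  1.02 -0.78] 0.09382267641621034
scene [282.6492891  178.32701422] [276 170  15  18 211] [0.5368415  0.20586006 0.04      ]
top [198.17567568 202.63513514] [195 196   7  14  74] [0.5303605  0.22368724 0.054     ]
```

View pics/c6.png

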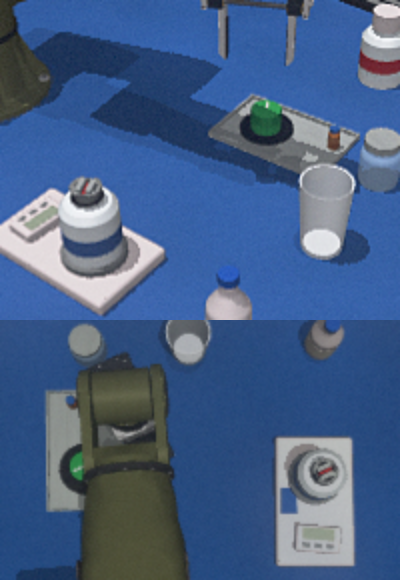

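The scene view shows the cap upright in the middle of the pad. The neck is open and every bystander stands where it was. I'll hand in.

```bash
python3 -c "
from station import ctrl
print(ctrl.hand_in())"
```

```text
the job is handed in; nothing more can be done
None
```

The cap is off the canister and standing upright near the middle of the black pad. I handed the job in at about 19 s; it gives no verdict.

**What I did**
- **Grip:** I centred the gripper on the cap by light touch and gripped at 28–30 N per finger.
- **Press and break loose:** I pressed to 12–13 N, with a reading of 17 N late in the twist (limit 28 N). The twist peaked at about 0.5 N m.
- **Turn and lift:** I let the press off and spun the cap to about 116°. It lifted with about 2 N.
- **Set down:** I lowered it onto the pad with at most about 6 N, then opened the fingers and withdrew.

**Last checks**
- **Position:** The scene view puts the cap about 8 mm from the pad's centre. The release point was within about 1 mm of it. The top view was no use for this, because the arm half hid the cap.
- **Neck and bystanders:** The neck is bare, and every bystander I could see appeared unmoved. The tape and the spare canister's base were outside my last crop.
- **Not checked directly:** I had no reading of the liner angle. I inferred it from the cap's turn: the white bar measured 116–127°, while the tool measured 116°.

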